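# Cull the jars with crooked lids

### The job

The magnifier lamp hangs over the tray of honey jars: swing it aside so that its head is clear of the tray. Pick out the two jars whose lids have gone on crooked and stand them upright on the floor of the red crate, without dropping them. Leave the four good jars and everything else standing where they are.

Things in the scene. Friction and masses are not known exactly. Their poses are not given: they have to be found in the camera images.
- tray: Blue sheet-steel tray, fixed, 230 (x) x 340 (y) mm, floor 5 mm thick, rim 16 mm high and 4 mm thick; wire handles stick out 21 mm at both y ends. Origin: centre of its underside, on the table. Six jars stand on its floor in two rows of three, each about 105 mm from the next.
- crate: Red plastic open box for rework, fixed, 190 x 190 mm outside (200 mm over the lip at its rim), 50 mm high, walls and floor 4 mm thick, empty. Origin: centre of its underside, on the table; x and y axes along its sides.
- lamp: Foot and column of the magnifier lamp, fixed: white round foot 160 mm across, steel column 18 mm across, 292 mm high. Origin: centre of the foot's underside; the boom swings about the column, the vertical line through this origin.
- lamp_arm (a joint): Swing of the lamp's boom about its column, rad, growing clockwise seen from above, free from -0.9 to 1.9, near 0 at the start with the head over the tray. The boom is level, points along the lamp body's -x axis at 0, and stays where it is left (friction 0.3 N m). Growing values carry the head off over the tray's left (+y) end, which is the short way clear.
- lamp_head (a point): Centre of the lamp's ring head: white ring 150 mm across with a lens, underside 205 mm (this point) and top 235 mm above the table, 330 mm from the column axis at the end of the boom (14 mm tube, centre 262 mm above the table).
- lamp_knob (a point): Middle of the upright black hand grip on the boom's end: a round knob 22 mm across, from 274 to 320 mm above the table, this point at 297 mm, 235 mm from the column axis. Can be pinched from above; the boom's end block just below it is 26 mm wide, top 272 mm above the table.
- jar1: Round honey jar 1, 52 mm across up to 48 mm above its base, then a neck and a lid; 0.18 to 0.28 kg. Origin: centre of its underside, z up along the jar. Which of the jars are faulty is told by the lids alone, not by honey or lid colour.
- lid1: Screw lid of jar 1, part of the jar, 48 mm across, 12 mm high. Origin: centre of its underside, z out of its top. Seated flat, it is square to the jar and its top is 68 mm above the jar's base; crooked (cross-threaded), it is tilted 16 degrees (0.28 rad) to the jar and its high edge stands 81 mm above the base. Two of the six are crooked.
- jar2: Round honey jar 2, 52 mm across up to 48 mm above its base, then a neck and a lid; 0.18 to 0.28 kg. Origin: centre of its underside, z up along the jar. Which of the jars are faulty is told by the lids alone, not by honey or lid colour.
- lid2: Screw lid of jar 2, part of the jar, 48 mm across, 12 mm high. Origin: centre of its underside, z out of its top. Seated flat, it is square to the jar and its top is 68 mm above the jar's base; crooked (cross-threaded), it is tilted 16 degrees (0.28 rad) to the jar and its high edge stands 81 mm above the base. Two of the six are crooked.
- jar3: Round honey jar 3, 52 mm across up to 48 mm above its base, then a neck and a lid; 0.18 to 0.28 kg. Origin: centre of its underside, z up along the jar. Which of the jars are faulty is told by the lids alone, not by honey or lid colour.
- lid3: Screw lid of jar 3, part of the jar, 48 mm across, 12 mm high. Origin: centre of its underside, z out of its top. Seated flat, it is square to the jar and its top is 68 mm above the jar's base; crooked (cross-threaded), it is tilted 16 degrees (0.28 rad) to the jar and its high edge stands 81 mm above the base. Two of the six are crooked.
- jar4: Round honey jar 4, 52 mm across up to 48 mm above its base, then a neck and a lid; 0.18 to 0.28 kg. Origin: centre of its underside, z up along the jar. Which of the jars are faulty is told by the lids alone, not by honey or lid colour.
- lid4: Screw lid of jar 4, part of the jar, 48 mm across, 12 mm high. Origin: centre of its underside, z out of its top. Seated flat, it is square to the jar and its top is 68 mm above the jar's base; crooked (cross-threaded), it is tilted 16 degrees (0.28 rad) to the jar and its high edge stands 81 mm above the base. Two of the six are crooked.
- jar5: Round honey jar 5, 52 mm across up to 48 mm above its base, then a neck and a lid; 0.18 to 0.28 kg. Origin: centre of its underside, z up along the jar. Which of the jars are faulty is told by the lids alone, not by honey or lid colour.
- lid5: Screw lid of jar 5, part of the jar, 48 mm across, 12 mm high. Origin: centre of its underside, z out of its top. Seated flat, it is square to the jar and its top is 68 mm above the jar's base; crooked (cross-threaded), it is tilted 16 degrees (0.28 rad) to the jar and its high edge stands 81 mm above the base. Two of the six are crooked.
- jar6: Round honey jar 6, 52 mm across up to 48 mm above its base, then a neck and a lid; 0.18 to 0.28 kg. Origin: centre of its underside, z up along the jar. Which of the jars are faulty is told by the lids alone, not by honey or lid colour.
- lid6: Screw lid of jar 6, part of the jar, 48 mm across, 12 mm high. Origin: centre of its underside, z out of its top. Seated flat, it is square to the jar and its top is 68 mm above the jar's base; crooked (cross-threaded), it is tilted 16 degrees (0.28 rad) to the jar and its high edge stands 81 mm above the base. Two of the six are crooked.
- big_jar: Large honey jar with a pink lid, 84 mm across, 125 mm high; a bystander. Origin: centre of its underside.
- pail: Small honey pail with a white lid, 106 mm across, 94 mm high; a bystander. Origin: centre of its underside.
- lid_stack: Stack of four spare gold lids, 48 mm across, 44 mm high; a bystander. Origin: centre of its underside.

How it is judged (in metres and radians):
At the end, for the whole second after the job is handed in: Lamp head still, its centre 50 mm or more beyond a side of the tray; both crooked-lid jars upright (0.12 rad), at rest on the crate floor inside its walls; good jars upright within 25 mm, bystanders upright within 30 mm of their start ((x of lamp_head in the frame of tray above 0.165 m or x of lamp_head in the frame of tray below -0.165 m or y of lamp_head in the frame of tray above 0.22 m or y of lamp_head in the frame of tray below -0.22 m) and velocity of joint lamp_arm between -0.05 and 0.05 rad/s and x of jar2 in the frame of crate between -0.09 and 0.09 m and y of jar2 in the frame of crate between -0.09 and 0.09 m and z of each of jar2, jar5 in the frame of crate below 0.012 m and angle between each of jar2, jar5, jar1, jar3, jar4, jar6, big_jar, pail, lid_stack's own z axis and vertical below 0.12 rad and linear speed of each of jar2, jar5 below 0.03 m/s and x of jar5 in the frame of crate between -0.09 and 0.09 m and y of jar5 in the frame of crate between -0.09 and 0.09 m and distance of each of jar1, jar3, jar4, jar6 from where it was at the start of the episode below 0.025 m and distance of each of big_jar, pail, lid_stack from where it was at the start of the episode below 0.03 m); the robot touches nothing.
It fails at once if a jar is out of the fingers with its base more than 40 mm above the table (dropped or thrown) ((height (world z) of jar1 above 0.04 m and contact force between the fingers and jar1 below 0.05 N) or (height (world z) of jar3 above 0.04 m and contact force between the fingers and jar3 below 0.05 N) or (height (world z) of jar4 above 0.04 m and contact force between the fingers and jar4 below 0.05 N) or (height (world z) of jar6 above 0.04 m and contact force between the fingers and jar6 below 0.05 N) or (height (world z) of jar2 above 0.04 m and contact force between the fingers and jar2 below 0.05 N) or (height (world z) of jar5 above 0.04 m and contact force between the fingers and jar5 below 0.05 N)).
It fails at once if a good jar or a bystander is knocked over (angle between any of jar1, jar3, jar4, jar6, big_jar, pail, lid_stack's own z axis and vertical above 0.5 rad).
It also fails if it takes over 67 s, if anything falls off the work surface, if the arm or the gripper's body presses on something with over 40 N, if the wrist force passes 120 N, or if a joint passes its speed limit or range.

### The arm

A 6-joint arm with a two-finger parallel gripper is mounted at the origin on the work surface. World frame = base frame: x ahead of the robot, y to its left, z up, the work surface at z = 0. Lengths are in mm, angles in rad, forces in N, time in s.
With the tool pointing down it reaches from about 275 to 825 mm from the base axis. Payload 4.9 kg.
Tool frame: the origin (TCP) lies at the very end of the fingers, on their centre line; the grasp point (between the pads) lies 19 mm behind it; z points along the fingers, y is the line along which they close (so a half turn about z gives the same grasp; the last joint's range is limited). The gripper opens to 85 mm and grips with 20 to 120 N. Pads are 22 mm wide; open, the fingers measure 114 mm over their backs; the gripper's body (76 mm by 85 mm) begins 54 mm behind the grasp point. The pads swing forward as they close: fully open they stand 13 mm farther back than shut.
Start: joints at [-1.295, 0.326, -0.193, 1.052, 0, 1.437], TCP at [219.148, -504.473, 231.281] pointing down, gripper open.
Joint ranges: [-2.65, 2.65], [-0.97, 1.79], [-1.3, 1.35], [-1.93, 2.1], [-1.47, 1.37], [-3.14, 3.14]. Speed limits (rad/s): [2.57, 2.57, 3.14, 3.14, 3.14, 3.14].

### API

Orientations are given as [roll, pitch, yaw] about the fixed x, y, z axes, in that order (R = Rz(yaw) Ry(pitch) Rx(roll)).
In Python, from bench import bot, solve_ik, imaging gives the robot as it stands. Calls block until the motion is done:
- bot.move_ptp(position, orientation): joint-space move of the TCP to a pose.
- bot.movel(position, rot=None, max_speed=150, threshold=None): straight line of the TCP; rot=None keeps the orientation; max_speed is the mean speed in mm/s. With threshold (N) it stops when the force on the tool has changed by that much, and returns True; else False.
- bot.move_j(angles): joint-space move.
- bot.grip(opening, effort=None): opening from 0.0 (shut) to 1.0 (fully open); effort is the grip in N (None keeps the last); returns when the fingers have stopped.
- bot.dwell(seconds).
- solve_ik(position, orientation): joint angles nearest the present ones, or None.
- bot.get_state(): the state.
- imaging.capture(name): name is "scene" or "side" or "wrist"; returns the picture (400x640x3 uint8, blue, green, red); there is no depth.
- imaging.camera_model(name): a dict with "K" (3x3 intrinsics, pixels), "k1" (the pictures are not rectified: a ray, as slopes to the right and down, at radius r is drawn at 1 + k1 r^2 times it, then the intrinsics apply), "position" and "rotation" of the camera in the world. Camera axes: x right, y up, looking along -z (the intrinsics and any distortion apply to the point x, -y, -z); pixel columns grow to the right and rows downward; lengths in mm; the calibration is good to about 2 mm. A picture is of the moment at which its call begins: read the wrist's pose just before it. camera_model takes no time and is no camera call; for the wrist camera it gives the pose at the moment of the call.
A pose or a line that the arm cannot do raises bot.IKError and nothing moves.
- bot.sign_off(): hands the job in; it is judged then, once.
The state is a dict: "t": time; "qpos": joint angles; "joint_velocities": joint speeds; "effort": joint torques, N m; "tcp_pos": TCP position; "orientation": TCP orientation; "contact_force": force on the tool from outside, world axes, zero at the start; "wrist_torque": the same for the moment, N m; "opening": opening from 0.0 (shut) to 1.0 (fully open); "gripper_force": force on a finger pad.
Only numpy, scipy, OpenCV 4.12 (cv2) and the standard library are available. Lean on these libraries where they do the work, as an engineer would, in place of code of your own. Each camera call takes 0.05 s, during which the arm holds its last target. There are 200 camera calls.

## Working session

There is one attempt and no reset: what is moved stays moved. The work goes in short steps, each a Python script; the robot and the scene stay as the last script left them, time stands still between calls to the robot, and variables do not carry over. Pictures are saved under pics/ and viewed, at most 10 in all, crops included, and the job is handed in when it is done.

```bash
ls; mkdir -p pics; python3 - <<'E'
from bench import bot, imaging
import cv2
for n in("scene","side","wrist"):
    m=imaging.camera_model(n);print(n,m)
    cv2.imwrite(f"pics/{n}0.png",imaging.capture(n))
print(bot.get_state())
E
```

```text
pics
scene {'K': array([[378.44245629,   0.        , 319.25521469],
       [  0.        , 378.44245629, 195.25112328],
       [  0.        ,   0.        ,   1.        ]]), 'k1': 0.0015312882678530824, 'position': array([1220.40331606, -493.17503782, 1021.05458687]), 'rotation': array([ 0.78639215, -0.0057574 ,  0.98468742])}
side {'K': array([[444.405528  ,   0.        , 319.97165494],
       [  0.        , 444.405528  , 193.48279653],
       [  0.        ,   0.        ,   1.        ]]), 'k1': -0.10369174722179557, 'position': array([ 244.65455029, 1230.83826613,  943.03803397]), 'rotation': array([ 1.04982338,  0.02366656, -2.91152979])}
wrist {'K': array([[290.22953389,   0.        , 317.30563145],
       [  0.        , 290.22953389, 199.75815425],
       [  0.        ,   0.        ,   1.        ]]), 'k1': -0.006374437482179709, 'position': array([ 281.52602657, -477.56946712,  373.34495099]), 'rotation': array([-0.27162033,  0.00202468, -1.16137665])}
{'t': 0.15, 'qpos': array([-1.29519167e+00,  3.26787515e-01, -1.93309924e-01,  1.05199862e+00,
       -4.45732347e-05,  1.43660147e+00]), 'joint_velocities': array([-0.00066991, -0.00311815,  0.00314646,  0.00030132,  0.00066966,
       -0.00011129]), 'effort': array([ 1.18985819e-03, -4.43702638e+01,  2.62664849e+01,  1.04051532e-02,
       -9.55366022e-05,  1.38670362e-05]), 'tcp_pos': array([ 219.01931245, -504.0525952 ,  230.69095738]), 'orientation': array([-3.14029864e+00, -1.29722325e-04,  4.09799450e-01]), 'contact_force': array([-0.68267323, -0.40102728,  0.43516745]), 'wrist_torque': array([-0.07633029,  0.00477135, -0.04939167]), 'gripper_force': 0.0, 'opening': 0.9985862755935002}
```

View pics/scene0.png

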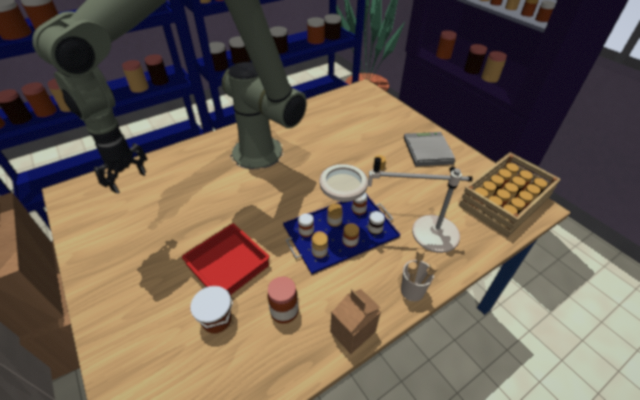

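View pics/side0.png

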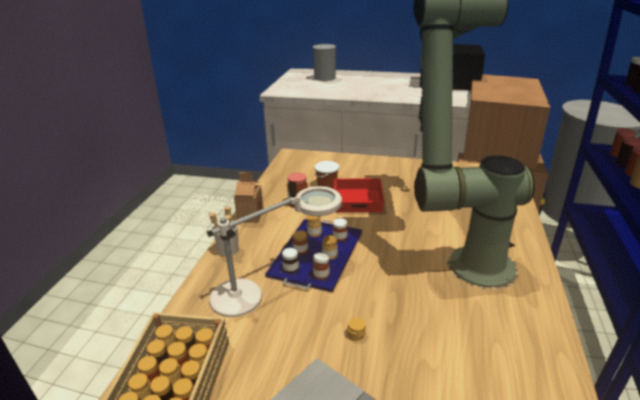

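The scene view shows the tray around (340,232), crate (227,260), lamp foot (436,232), column top (458,178), knob (378,163) and head (345,182). I'll zoom in on both views to get pixel positions.

```bash
cat > h.py <<'E'
import numpy as np, cv2
from scipy.spatial.transform import Rotation as R
from scipy.optimize import least_squares
from bench import bot, solve_ik, imaging
def RM(m): return R.from_euler('xyz', m['rotation']).as_matrix()
def cam(m):
    "OpenCV form: rvec, tvec, K, dist"
    Rc = (RM(m) @ np.diag([1,-1,-1])).T
    return cv2.Rodrigues(Rc)[0], -Rc @ m['position'], m['K'], np.array([m['k1'],0,0,0,0.])
def proj(m, P):
    return cv2.projectPoints(np.atleast_2d(np.array(P,float)), *cam(m))[0][:,0]
def ray(m, uv):
    n = cv2.undistortPoints(np.array([[uv]],float), m['K'], cam(m)[3])[0,0]
    return RM(m) @ np.array([n[0], -n[1], -1])
def onz(m, uv, z):
    d = ray(m, uv); c = m['position']; return c + d*(z-c[2])/d[2]
def tri(*mu):
    "nearest point to rays; returns point and mean miss"
    A=np.zeros((3,3)); b=np.zeros(3); L=[]
    for m,uv in mu:
        d=ray(m,uv); d/=np.linalg.norm(d); Q=np.eye(3)-np.outer(d,d); A+=Q; b+=Q@m['position']; L.append((Q,m['position']))
    p=np.linalg.solve(A,b); return p, np.mean([np.linalg.norm(Q@(p-c)) for Q,c in L])
E
python3 - <<'E'
from h import *
a=cv2.imread("pics/scene0.png")[140:350,170:490]; cv2.imwrite("pics/sceneC.png",cv2.resize(a,(800,525),interpolation=3))
a=cv2.imread("pics/side0.png")[150:320,200:400]; cv2.imwrite("pics/sideC.png",cv2.resize(a,(700,595),interpolation=3))
s,d=imaging.camera_model("scene"),imaging.camera_model("side")
for n,a,b in [("coltop",(457,173),(221,229)),("foot",(436,232),(235,296)),("head",(345,182),(319,201))]: print(n,tri((s,a),(d,b)))
E
```

```text
coltop (array([745.52092967, 327.1256155 , 268.46771227]), np.float64(3.5174645815826535))
foot (array([749.5909027 , 311.15058871,   8.34875746]), np.float64(0.0906249072365759))
head (array([543.91731848,  54.73479515, 217.73268781]), np.float64(3.3067211645259498))
```

View pics/sceneC.png

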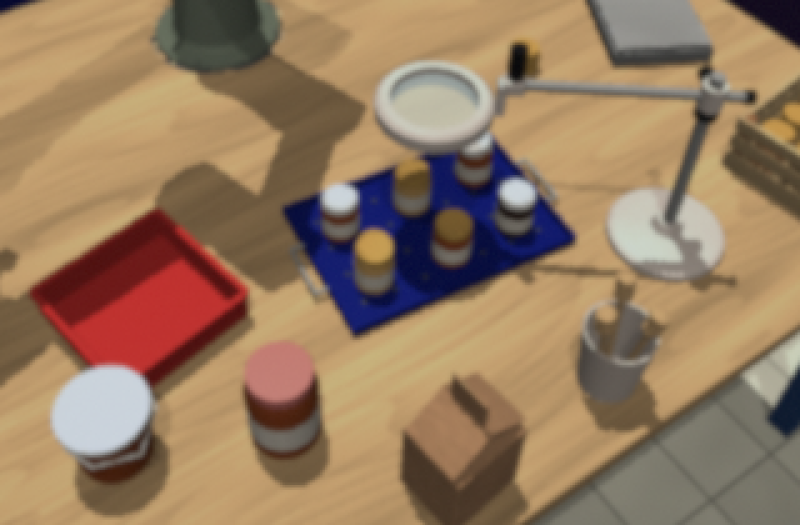

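View pics/sideC.png

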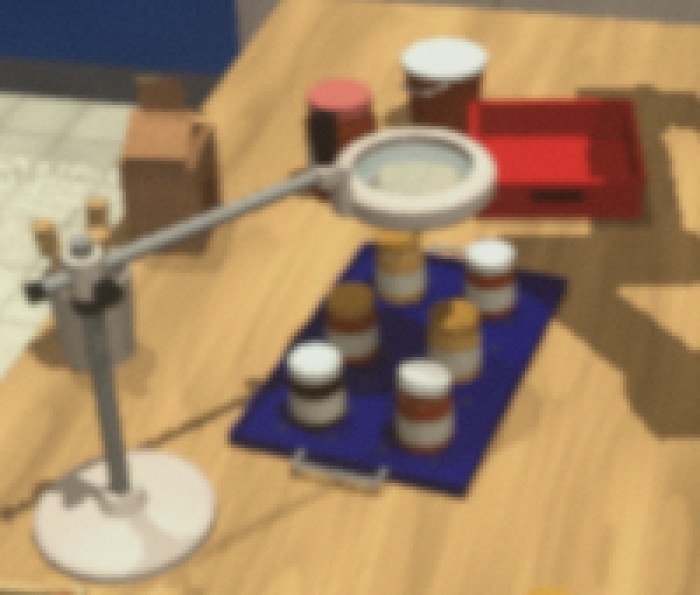

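The crops show the knob at scene (377,165) and side (293,189). The six lids match across the two views. The lids nearest the robot, gold in the middle and white at the +y end, look tilted, so I'll confirm that once the lamp is out of the way. Next I'll compute the geometry.

```bash
python3 - <<'E'
from h import *
np.set_printoptions(precision=1,suppress=True)
s,d=imaging.camera_model("scene"),imaging.camera_model("side")
S=lambda u,v:(170+u/2.5-.3,140+v/2.5-.3); D=lambda u,v:(200+u/3.5-.36,150+v/3.5-.36)
for n,a,b in [("knob",(518,62),(325,137)),("coltop",(713,80),(80,245)),("foot",(664,232),(124,513)),
 ("A -y near robot",(340,193),(491,252)),("B -y far",(374,242),(400,242)),("C mid near",(411,172),(455,318)),("D mid far",(452,221),(353,300)),
 ("E +y near",(474,145),(424,378)),("F +y far",(516,190),(317,360)),("bigjar lid",(281,370),(340,97)),("pail lid",(103,410),(444,60))]:
    print(n,*tri((s,S(*a)),(d,D(*b))))
def rect(pts,w,h,x0):
    f=lambda p: np.concatenate([proj(m,[[p[0]+np.cos(p[2])*sx*w/2-np.sin(p[2])*sy*h/2,p[1]+np.sin(p[2])*sx*w/2+np.cos(p[2])*sy*h/2,p[3]]])[0]-uv for m,uv,sx,sy in pts])
    r=least_squares(f,x0); print(r.x[:2],"yaw",round(r.x[2],3),"z",r.x[3],"res",r.fun)
rect([(s,S(285,210),-1,-1),(s,S(573,240),1,1),(s,S(357,332),1,-1),(d,D(567,283),-1,-1),(d,D(465,495),-1,1),(d,D(232,440),1,1)],230,340,[550,80,0,16])
rect([(s,S(31,293),-1,-1),(s,S(157,211),-1,1),(s,S(247,292),1,1),(d,D(641,100),-1,-1),(d,D(643,210),-1,1),(d,D(470,100),1,-1)],200,200,[550,-250,0,50])
E
```

```text
knob [603.9 125.3 296.6] 0.2564908733381377
coltop [748.3 307.3 285.6] 2.67260096651988
foot [749.5 309.5   6.2] 0.657961745309696
A -y near robot [494.6 -58.4  74.2] 0.8004710652693819
B -y far [589.2 -64.8  71.3] 2.609730590736552
C mid near [509.   48.1  65.8] 0.7984405249947355
D mid far [612.   41.3  67.9] 0.8242312241332823
E +y near [516.8 150.2  69.9] 0.4776198707094359
F +y far [617.9 144.5  71.2] 0.8123241723124968
bigjar lid [ 711.  -269.5  120.2] 0.06792324776886555
pail lid [ 629.5 -446.7   87.8] 0.16102763248200325
[557.4  43.8] yaw -0.112 z 6.937651658053844 res [-1.  -0.2  1.4 -0.8 -0.9  0.6  0.1  0.4  0.4 -0.  -0.8  0.4]
[ 471.2 -344.2] yaw 0.178 z 36.95189672980432 res [-1.3 -0.4  1.1 -0.7  1.7  1.9 -1.1  2.4  1.8 -4.8  1.2  2.2]
```

The knob is 235 mm from the column, as specified, and the heights agree with the text. Next is the lamp swing.

```bash
python3 - <<'E'
from h import *
np.set_printoptions(precision=3,suppress=True)
c=np.array([749.5,309.5]); k=np.array([603.9,125.3])
f0=np.arctan2(*(k-c)[::-1])%(2*np.pi); f1=np.radians(168); r=np.linalg.norm(k-c)
P=lambda f,z:[c[0]+r*np.cos(f),c[1]+r*np.sin(f),z]
O=lambda f:[np.pi,0,f-np.pi]
fs=np.linspace(f0,f1,7)
for f in fs: print(np.degrees(f),[solve_ik(P(f,281),[np.pi,0,f-np.pi])])
bot.move_ptp(P(f0,370),O(f0)); print(bot.get_state()['t'],bot.get_state()['qpos'])
bot.grip(0.7); bot.movel(P(f0,282)); bot.grip(0.0,30)
print(bot.get_state()['opening'],bot.get_state()['gripper_force'],bot.get_state()['contact_force'])
for f in fs[1:]:
    bot.movel(P(f,282),O(f),max_speed=120)
    st=bot.get_state(); print(st['t'],st['contact_force'],st['opening'])
E
```

```text
231.6755629720997 [array([0.085, 0.429, 0.087, 1.229, 0.   , 2.325])]
221.0629691434164 [array([0.14 , 0.382, 0.017, 1.205, 0.   , 2.565])]
210.45037531473312 [array([ 0.208,  0.355, -0.023,  1.193,  0.   ,  2.818])]
199.83778148604986 [array([ 0.282,  0.35 , -0.031,  1.19 ,  0.   ,  3.077])]
189.22518765736658 [array([ 0.357,  0.366, -0.007,  1.198,  0.   , -2.945])]
178.6125938286833 [array([ 0.427,  0.403,  0.048,  1.216,  0.   , -2.69 ])]
168.0 [array([ 0.487,  0.458,  0.133,  1.245,  0.   , -2.445])]
2.8 [ 0.083  0.418  0.291  1.444 -0.     2.325]
0.2467097804116628 29.79679584503174 [-0.586 -0.403  4.715]
4.85 [-0.053 -0.42   7.994] 0.24882507508543247
5.3583 [-1.675 -0.152  7.601] 0.24942699219202483
5.8667 [-1.836  0.537  9.001] 0.24788476730528394Traceback (most recent call last):
  File "<stdin>", line 13, in <module>
bench.IKError: the arm cannot follow that straight line within its joint ranges
```

```bash
python3 - <<'E'
from h import *
np.set_printoptions(precision=3,suppress=True)
c=np.array([749.5,309.5]); r=234.8
P=lambda f,z:[c[0]+r*np.cos(f),c[1]+r*np.sin(f),z]
for f in np.radians([189.2,178.6,168]):
    bot.movel(P(f,282),max_speed=120)
    st=bot.get_state(); print(st['t'],st['contact_force'],st['opening'],st['tcp_pos'])
bot.dwell(.2); bot.grip(0.7); bot.movel(P(f,375),max_speed=200)
o=[np.pi,0,-np.pi/2]
# wrist camera looks: offset of the camera from TCP in the tool frame
st=bot.get_state(); m=imaging.camera_model("wrist"); T=R.from_euler('xyz',st['orientation'])
print("cam offset tool", T.inv().apply(m['position']-st['tcp_pos']), "view dir tool", T.inv().apply(RM(m)@[0,0,-1]))
cv2.imwrite("pics/scene1.png",imaging.capture("scene")[140:350,170:490])
for p in ([470,40,330],[560,40,330]):
  for y in (0,1.57,-1.57,3.1): print(p,y,solve_ik(p,[np.pi,0,y]))
print(bot.get_state()['t'])
E
```

```text
Traceback (most recent call last):
bench.IKError: the arm cannot follow that straight line within its joint ranges
```

```bash
python3 - <<'E'
from h import *
np.set_printoptions(precision=3,suppress=True)
c=np.array([749.5,309.5]); r=234.8
P=lambda f,z:[c[0]+r*np.cos(f),c[1]+r*np.sin(f),z]
for f,y in zip(np.radians([189.2,178.6,168]),(.47,.58,.7)):
    bot.movel(P(f,282),[np.pi,0,y],max_speed=120)
    st=bot.get_state(); print(st['t'],st['contact_force'],st['opening'],st['tcp_pos'])
bot.dwell(.2); bot.grip(0.7); bot.movel(P(f,375),max_speed=200)
st=bot.get_state(); m=imaging.camera_model("wrist"); T=R.from_euler('xyz',st['orientation'])
print("cam offset tool", T.inv().apply(m['position']-st['tcp_pos']), "view dir tool", T.inv().apply(RM(m)@[0,0,-1]))
cv2.imwrite("pics/scene1.png",imaging.capture("scene")[140:350,170:490])
for p in ([470,40,330],[560,40,330]):
  for y in (0,1.57,-1.57,3.1): print(p,y,solve_ik(p,[np.pi,0,y]))
print(bot.get_state()['t'])
E
```

```text
6.3833 [0.394 0.13  7.367] 0.24720882034077657 [519.043 272.144 282.991]
6.8917 [0.239 1.026 6.359] 0.24496064218997152 [516.131 315.715 282.965]
7.4 [0.796 1.115 6.236] 0.24789255701073593 [521.582 358.809 282.899]
cam offset tool [  67.752    0.436 -142.769] view dir tool [-0.268 -0.001  0.963]
[470, 40, 330] 0 [-0.072  0.129 -0.195  1.246  0.     3.07 ]
[470, 40, 330] 1.57 [-0.072  0.129 -0.195  1.246  0.     1.5  ]
[470, 40, 330] -1.57 [-0.072  0.129 -0.195  1.246  0.    -1.643]
[470, 40, 330] 3.1 [-0.072  0.129 -0.195  1.246  0.    -0.03 ]
[560, 40, 330] 0 [-0.06   0.305  0.029  1.295  0.     3.081]
[560, 40, 330] 1.57 [-0.06   0.305  0.029  1.295  0.     1.511]
[560, 40, 330] -1.57 [-0.06   0.305  0.029  1.295  0.    -1.632]
[560, 40, 330] 3.1 [-0.06   0.305  0.029  1.295  0.    -0.019]
8.725
```

The lamp is swung out to about 168°. Next I'll take two wrist views over the tray and crate.

```bash
python3 - <<'E'
from h import *
import pickle
ms=[]
for i,p in enumerate(([460,-10,310],[590,-40,310])):
    bot.move_ptp(p,[np.pi,0,np.pi/2]); bot.dwell(.2)
    ms.append(imaging.camera_model("wrist")); im=imaging.capture("wrist"); cv2.imwrite(f"pics/w{i}.png",im)
    cv2.imwrite(f"pics/w{i}b.png",cv2.resize(im,(800,500),interpolation=3))
pickle.dump(ms,open("ms.pkl","wb")); print(bot.get_state()['t'],[m['position'] for m in ms])
E
```

```text
11.2333 [array([460.40040158,  58.02203332, 452.74446515]), array([589.2458807 ,  27.89746353, 453.38170784])]
```

View pics/w0b.png

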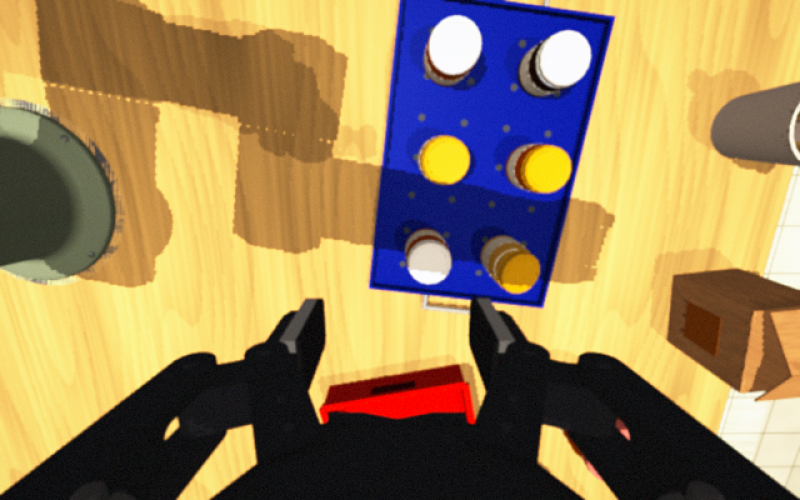

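View pics/w1b.png

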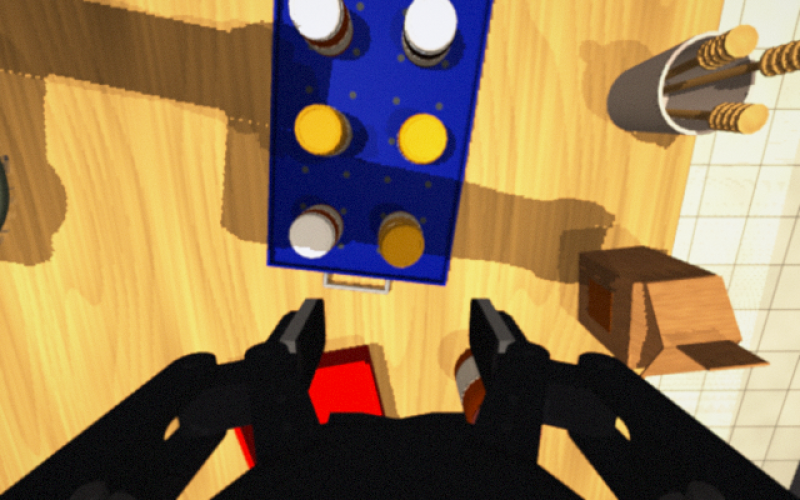

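Wrist views show tray jars at w0 (445,160), (454,44), (541,168) and so on, but the lid tilt isn't clear from above. I'll move over the crate for two views of it, and retake the side and scene views of the now uncovered tray.

```bash
python3 - <<'E'
from h import *
import pickle
ms=pickle.load(open("ms.pkl","rb"))
ims=[]
for i,p in enumerate(([420,-200,310],[530,-180,310])):
    bot.move_ptp(p,[np.pi,0,np.pi/2]); bot.dwell(.2)
    ms.append(imaging.camera_model("wrist")); im=imaging.capture("wrist"); cv2.imwrite(f"pics/w{i+2}.png",im); ims.append(im)
pickle.dump(ms,open("ms.pkl","wb")); print(bot.get_state()['t'],[m['position'] for m in ms])
a=imaging.capture("side"); b=imaging.capture("scene"); cv2.imwrite("pics/side2.png",a); cv2.imwrite("pics/scene2.png",b)
A=cv2.resize(a[210:300,262:362],(400,360),interpolation=3); B=cv2.resize(b[185:275,278:403],(400,288),interpolation=3)
top=np.hstack([A,np.vstack([B,np.zeros((72,400,3),np.uint8)])])
bot_=np.hstack([cv2.resize(x[:,:],(384,240)) for x in ims]+[np.zeros((240,32,3),np.uint8)])
cv2.imwrite("pics/mont.png",np.vstack([top,bot_]))
E
```

```text
13.1833 [array([460.40040158,  58.02203332, 452.74446515]), array([589.2458807 ,  27.89746353, 453.38170784]), array([ 420.91404573, -131.92568715,  452.63672145]), array([ 529.44379264, -112.68222069,  453.01923735])]
```

View pics/mont.png

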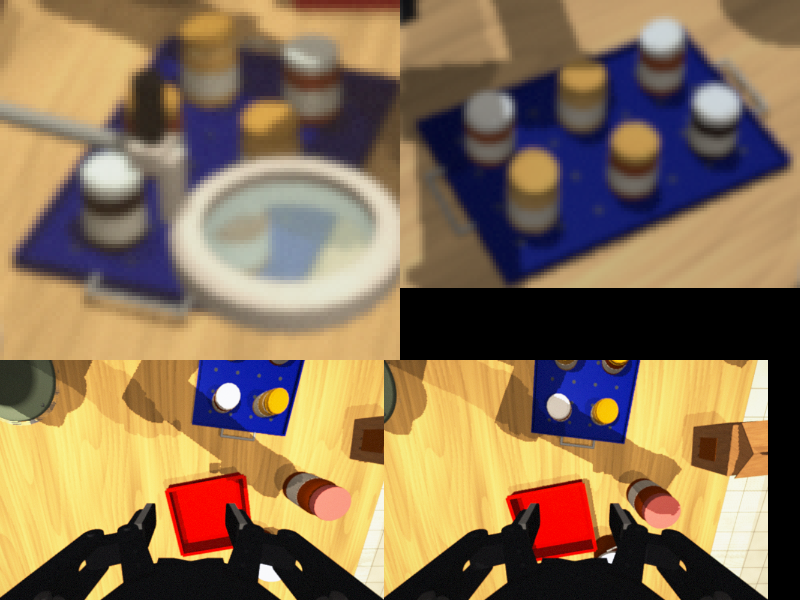

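Jar C (mid row, robot side) is clearly crooked in the scene view. To find the second one I'll view each jar enlarged in several views.

```bash
python3 - <<'E'
from h import *
import pickle
ms=pickle.load(open("ms.pkl","rb"))
s,d=imaging.camera_model("scene"),imaging.camera_model("side")
J=dict(A=(494.6,-58.4),B=(591,-64),C=(509,48),D=(612,41),E=(517,150),F=(618,144))
cols=[]
for k,(x,y) in J.items():
    col=[]
    for m,f,h in ((ms[0],"w0",28),(ms[1],"w1",28),(s,"scene2",14),(d,"side0",14)):
        u,v=proj(m,[x,y,65])[0]
        im=cv2.copyMakeBorder(cv2.imread(f"pics/{f}.png"),40,40,40,40,cv2.BORDER_REPLICATE)
        col.append(cv2.resize(cv2.getRectSubPix(im,(2*h,2*h),(float(u+40),float(v+40))),(130,140),interpolation=cv2.INTER_CUBIC))
    cols.append(np.vstack(col))
cv2.imwrite("pics/lids.png",np.hstack(cols))
E
```

```text
(no output)
```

View pics/lids.png

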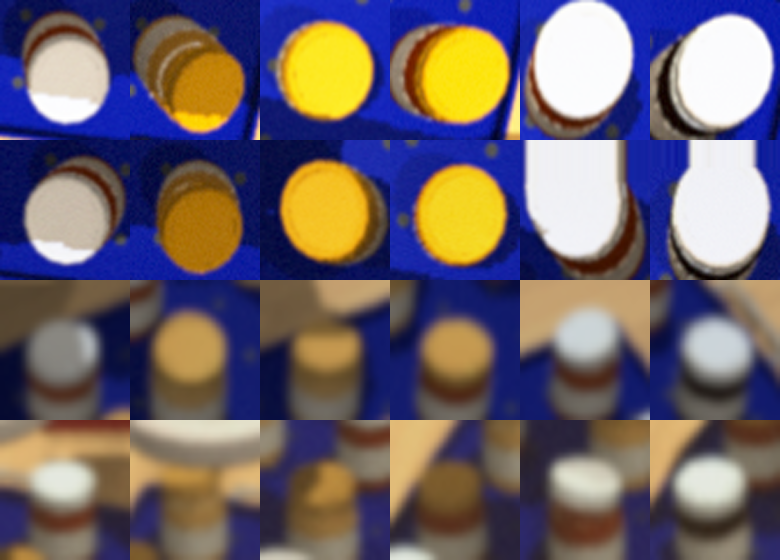

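E and C, or possibly B, remain ambiguous, partly because of shadows. As a quantitative check I'll rectify each lid onto the z=73 plane, where a flat lid must be a 48 mm circle at the same place in every view.

```bash
cat > rect.py <<'E'
from h import *
import pickle
ms=pickle.load(open("ms.pkl","rb"))
s,d=imaging.camera_model("scene"),imaging.camera_model("side")
J=dict(A=(494.6,-58.4),B=(591,-64),C=(509,48),D=(612,41),E=(517,150),F=(618,144))
S=2.;N=65
def patch(m,im,c,z=73.):
    g=(np.arange(2*N+1)-N)/S
    X,Y=np.meshgrid(c[0]+g,c[1]-g); P=np.stack([X,Y,np.full_like(X,z)],-1).reshape(-1,3)
    uv=proj(m,P).reshape(2*N+1,2*N+1,2).astype(np.float32)
    return cv2.remap(im,uv[...,0],uv[...,1],cv2.INTER_CUBIC,borderMode=cv2.BORDER_CONSTANT)
E
python3 - <<'E'
from rect import *
cols=[]
for k,c in J.items():
    col=[]
    for m,f in ((ms[0],"w0"),(ms[1],"w1"),(s,"scene2"),(d,"side0")):
        p=patch(m,cv2.imread(f"pics/{f}.png"),c)
        if f[0]=='w':
            for T in (45,75):
                q=cv2.GaussianBlur(p,(3,3),0).astype(int)
                mask=(np.abs(q-np.median(q[N-8:N+9,N-8:N+9].reshape(-1,3),0)).max(2)<T).astype(np.uint8)
                cc=max(cv2.findContours(mask,0,1)[0],key=cv2.contourArea); (a,b),ax,an=cv2.fitEllipse(cv2.convexHull(cc))
                print(k,f,T,"centre",np.round([c[0]+(a-N)/S,c[1]-(b-N)/S],1),"axes",np.round(np.array(ax)/S,1),round(an))
        cv2.circle(p,(N,N),int(24*S),(0,255,0),1); col.append(p)
    cols.append(np.vstack(col))
cv2.imwrite("pics/rect.png",np.hstack(cols))
E
```

```text
A w0 45 centre [496.1 -63.1] axes [46.4 47.4] 29
A w0 75 centre [496.  -62.7] axes [47.7 48.9] 12
A w1 45 centre [496.8 -63.1] axes [46.4 47.6] 19
A w1 75 centre [497.4 -62.5] axes [47.9 50.1] 39
B w0 45 centre [595.1 -74. ] axes [40.2 48.6] 52
B w0 75 centre [589.3 -67. ] axes [50.9 63.5] 137
B w1 45 centre [595.4 -73.3] axes [43.4 48.6] 43
B w1 75 centre [593.6 -67.5] axes [49.4 60.1] 175
C w0 45 centre [510.2  47.1] axes [45.2 46.1] 116
C w0 75 centre [509.7  47.1] axes [47.  47.9] 99
C w1 45 centre [510.6  47. ] axes [44.9 45.6] 32
C w1 75 centre [510.8  47. ] axes [46.3 47. ] 33
D w0 45 centre [614.9  38.2] axes [45.2 45.6] 103
D w0 75 centre [614.6  38.2] axes [46.7 47.1] 91
D w1 45 centre [615.2  38. ] axes [45.3 45.6] 89
D w1 75 centre [615.  38.] axes [46.6 47. ] 61
E w0 45 centre [514.8 152.6] axes [47.8 49.5] 34
E w0 75 centre [514.8 152.5] axes [48.6 50.1] 37
E w1 45 centre [512.7 152.3] axes [44.8 47.9] 159
E w1 75 centre [512.9 152.7] axes [45.9 49.7] 164
F w0 45 centre [620.1 141.7] axes [46.7 47.4] 111
F w0 75 centre [619.9 141.6] axes [47.5 48.5] 110
F w1 45 centre [620.5 141.4] axes [45.3 46.6] 84
F w1 75 centre [620.5 141.4] axes [46.8 47.6] 83
```

View pics/rect.png

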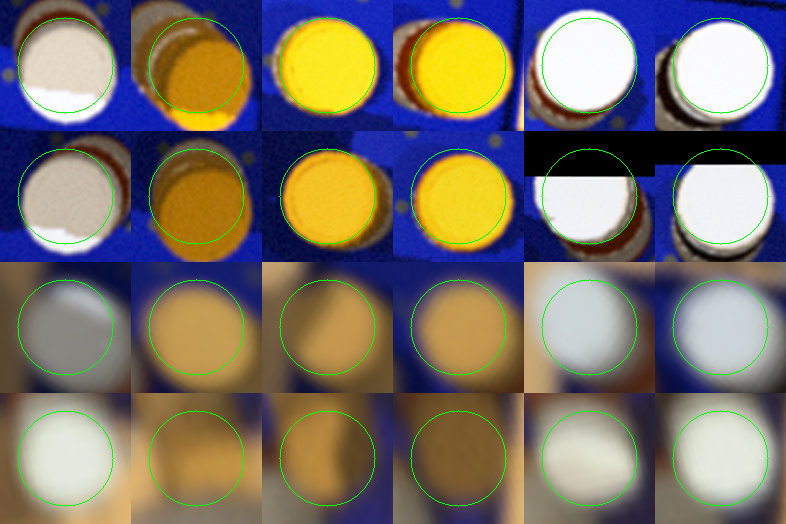

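B is crooked (its ellipse is only 40×48 mm). E is too: its position shifts between views and it's foreshortened in the side view. A, C, D and F are 48 mm circles that agree between views. Next I'll locate the crate from w2 and w3, plus the base positions of B and E.

```bash
python3 - <<'E'
from rect import *
np.set_printoptions(precision=1,suppress=True)
w2,w3=ms[2],ms[3]
pts=[(w2,(276.7,213.3),-1,1),(w2,(408.3,190),1,1),(w2,(301.7,325),-1,-1),(w3,(205,226.7),-1,1),(w3,(336.7,200),1,1),(w3,(355,325),1,-1)]
f=lambda p: np.concatenate([proj(m,[[p[0]+100*(np.cos(p[2])*sx-np.sin(p[2])*sy),p[1]+100*(np.sin(p[2])*sx+np.cos(p[2])*sy),p[3]]])[0]-uv for m,uv,sx,sy in pts])
r=least_squares(f,[470,-345,.15,50]); print("crate",r.x,round(r.x[2],3),r.fun)
# tray by wrist, far corners (w0b scale .8): 
S8=lambda u,v:(u*.8,v*.8)
pts=[(ms[0],S8(371,288),-1,-1),(ms[0],S8(546,306),1,-1),(ms[0],S8(614,15),1,1),(ms[0],S8(401,0),-1,1),(ms[1],S8(268,265),-1,-1),(ms[1],S8(445,284),1,-1)]
g=lambda p: np.concatenate([proj(m,[[p[0]+np.cos(p[2])*sx*115-np.sin(p[2])*sy*170,p[1]+np.sin(p[2])*sx*115+np.cos(p[2])*sy*170,p[3]]])[0]-uv for m,uv,sx,sy in pts])
r=least_squares(g,[557,44,-.1,16]); print("tray",r.x,round(r.x[2],3),r.fun)
c,sn=np.cos(r.x[2]),np.sin(r.x[2])
for k,p in dict(A=(496.5,-62.9),C=(510.4,47),D=(615,38),F=(620.3,141.5),B=(595.3,-73.5),E=(513.8,152.5)).items():
    q=np.array(p)-r.x[:2]; print(k,np.array([c*q[0]+sn*q[1],-sn*q[0]+c*q[1]]))
# lid disc fit for B,E: centre xyz + tilt, radius 24, to contours of top face in w0,w1
for k,T in (("B",45),("E",60),("A",60),("C",60)):
    cs=[]
    for m,fn in ((ms[0],"w0"),(ms[1],"w1")):
        im=cv2.imread(f"pics/{fn}.png"); u,v=proj(m,[*({'B':(595,-73)}.get(k,J[k])),75])[0]
        q=cv2.GaussianBlur(im,(3,3),0).astype(int); ctr=np.median(q[int(v)-4:int(v)+5,int(u)-4:int(u)+5].reshape(-1,3),0)
        mk=(np.abs(q-ctr).max(2)<T).astype(np.uint8); n,lab=cv2.connectedComponents(mk); mk=(lab==lab[int(v),int(u)]).astype(np.uint8)
        cc=cv2.convexHull(max(cv2.findContours(mk,0,1)[0],key=cv2.contourArea))[:,0].astype(float); cs.append((m,cc[(cc[:,1]>1)]))
    def res(p):
        n=np.array([p[3],p[4],1]); n/=np.linalg.norm(n); out=[]
        for m,cc in cs:
            for uv in cc:
                dd=ray(m,uv); t=n@(p[:3]-m['position'])/(n@dd); out.append(np.linalg.norm(m['position']+t*dd-p[:3])-24)
        return np.array(out)
    o=least_squares(res,[*J[k],76,0,0],loss='soft_l1'); print(k,"lid top",o.x[:3],"tilt",np.round(o.x[3:],2),"rms",np.std(o.fun))
E
```

```text
crate [ 475.4 -347.3    0.2   46.6] 0.173 [-1.   0.3  3.2  1.1 -0.9  1.7 -1.2 -0.9 -0.5  3.6  0.1 -6.3]
tray [560.1  37.5  -0.1   8.4] -0.107 [ 0.5  0.9 -1.8  0.3 -2.5  3.2 -0.7 -6.1  2.8  1.6  2.3  0.7]
A [ -52.5 -106.7]
C [-50.4   4.1]
D [54.5  6.3]
F [ 48.7 109.8]
B [  46.8 -106.7]
E [-58.3 109.3]
B lid top [595.6 -73.2  75.3] tilt [ 0.3 -0.2] rms 0.7773633021442531
E lid top [514.  151.7  76.3] tilt [-0.1 -0. ] rms 0.37574807734012683
A lid top [496.2 -63.9  69.3] tilt [0. 0.] rms 0.2977496703873641
C lid top [509.8  46.7  69.3] tilt [-0.1 -0.2] rms 0.6813747762425113
```

E is certainly crooked: its lid stands 7 mm higher than the flat ones. B against C deserves another check because shadow edges may have biased the masks. I'll take two fresh wrist views from the opposite side.

```bash
python3 - <<'E'
from rect import *
for i,p in enumerate(([470,20,270],[590,0,270])):
    bot.move_ptp(p,[np.pi,0,-np.pi/2]); bot.dwell(.2)
    ms.append(imaging.camera_model("wrist")); cv2.imwrite(f"pics/w{i+4}.png",imaging.capture("wrist"))
pickle.dump(ms,open("ms.pkl","wb")); print(bot.get_state()['t'])
J=dict(A=(496.5,-63),B=(594,-72),C=(510.4,47),D=(615,38),E=(514,152),F=(620.3,141.5))
rows=[]
for i in (2,3,4,5):
    im=cv2.imread(f"pics/w{i}.png"); row=[]
    for k,c in J.items():
        p=patch(ms[i],im,c); 
        for T in (60,):
            q=cv2.GaussianBlur(p,(3,3),0).astype(int)
            mask=(np.abs(q-np.median(q[N-8:N+9,N-8:N+9].reshape(-1,3),0)).max(2)<T).astype(np.uint8)
            cc=max(cv2.findContours(mask,0,1)[0],key=cv2.contourArea); (a,b),ax,an=cv2.fitEllipse(cv2.convexHull(cc))
            if i>3 or k in"AB": print(k,i,"centre",np.round([c[0]+(a-N)/S,c[1]-(b-N)/S],1),"axes",np.round(np.array(ax)/S,1),round(an))
        cv2.circle(p,(N,N),int(24*S),(0,255,0),1); row.append(p)
    rows.append(np.hstack(row))
cv2.imwrite("pics/rect2.png",np.vstack(rows))
E
```

```text
16.7167
A 2 centre [495.9 -63.2] axes [46.9 47.6] 111
B 2 centre [597.1 -71.8] axes [40.2 47.4] 2Traceback (most recent call last):
  File "<stdin>", line 15, in <module>
cv2.error: OpenCV(4.12.0) /io/opencv/modules/imgproc/src/shapedescr.cpp:361: error: (-201:Incorrect size of input array) There should be at least 5 points to fit the ellipse in function 'fitEllipseNoDirect'
```

```bash
python3 - <<'E'
from rect import *
J=dict(A=(496.5,-63),B=(594,-72),C=(510.4,47),D=(615,38),E=(514,152),F=(620.3,141.5))
rows=[]
for i in (2,3,4,5):
    im=cv2.imread(f"pics/w{i}.png"); row=[]
    for k,c in J.items():
        p=patch(ms[i],im,c)
        q=cv2.GaussianBlur(p,(3,3),0).astype(int)
        mask=(np.abs(q-np.median(q[N-8:N+9,N-8:N+9].reshape(-1,3),0)).max(2)<60).astype(np.uint8)
        cc=max(cv2.findContours(mask,0,1)[0],key=cv2.contourArea)
        if (i>3 or k in"AB") and len(cc)>20:
            (a,b),ax,an=cv2.fitEllipse(cv2.convexHull(cc)); print(k,i,"centre",np.round([c[0]+(a-N)/S,c[1]-(b-N)/S],1),"axes",np.round(np.array(ax)/S,1),round(an))
        cv2.circle(p,(N,N),int(24*S),(0,255,0),1); row.append(p)
    rows.append(np.hstack(row))
cv2.imwrite("pics/rect2.png",np.vstack(rows))
E
```

```text
A 2 centre [495.9 -63.2] axes [46.9 47.6] 111
B 2 centre [597.1 -71.8] axes [40.2 47.4] 2
A 3 centre [497.  -63.2] axes [47.1 47.8] 10
B 3 centre [595.7 -72.1] axes [44.  47.5] 172
A 4 centre [495.8 -64.3] axes [44.6 48.1] 92
B 4 centre [596.5 -74.8] axes [41.1 43.5] 45
C 4 centre [511.3  51.4] axes [34.  46.1] 98
D 4 centre [614.7  43.5] axes [31.7 47.6] 87
E 4 centre [515.6 155.6] axes [47.7 59.2] 22
F 4 centre [622.8 137.8] axes [37.8 48.7] 46
A 5 centre [496.1 -67.3] axes [37.9 47. ] 95
B 5 centre [594.4 -75.7] axes [40.4 46.7] 87
C 5 centre [511.3  52.2] axes [33.1 47. ] 99
D 5 centre [615.8  40.6] axes [38.3 47.2] 97
E 5 centre [516.9 157. ] axes [36.7 53.7] 166
F 5 centre [620.5 141.2] axes [46.9 47.3] 26
```

View pics/rect2.png

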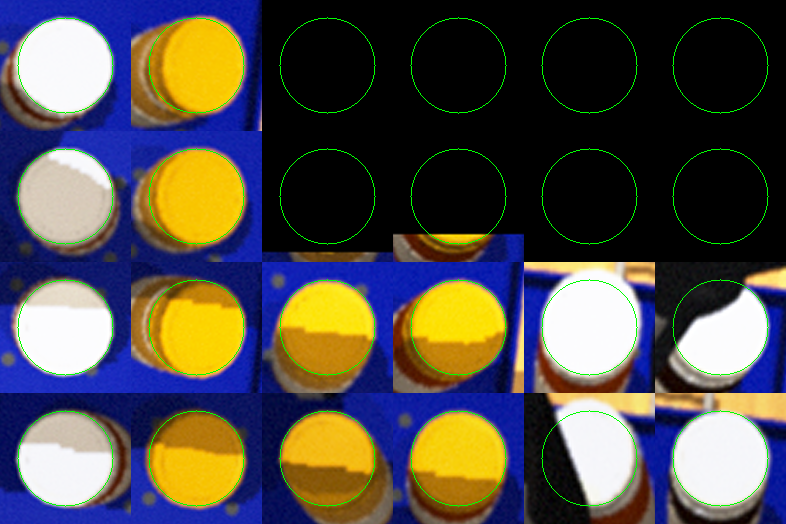

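B and E are the crooked jars: w2 shows B fully lit at 40×47 mm, while A, C, D and F fill the 48 mm circle. Next I'll pick B.

```bash
cat > pp.py <<'E'
from h import *
np.set_printoptions(precision=1,suppress=True)
O=[np.pi,0,.173]; C=np.array([473.,-346.]); U=np.array([np.cos(.173),np.sin(.173)])
def st(n): s=bot.get_state(); print(n,round(s['t'],2),s['tcp_pos'],"F",s['contact_force'],"open",round(s['opening'],3),"pad",round(s['gripper_force'],1))
def pick(x,y):
    bot.grip(1.0); bot.move_ptp([x,y,150],O); bot.movel([x,y,105],max_speed=120)
    print("touch",bot.movel([x,y,22],max_speed=70,threshold=12)); st("down")
    bot.grip(0.0,45); st("gripped")
    bot.movel([x,y,40],max_speed=50); bot.movel([x,y,165],max_speed=150); bot.dwell(.1); st("lifted")
def place(cx):
    p=C+cx*U
    bot.movel([*p,165],max_speed=200); bot.movel([*p,70],max_speed=120); st("over")
    print("touch",bot.movel([*p,17],max_speed=40,threshold=6)); st("down")
    bot.dwell(.2); bot.grip(0.9); bot.dwell(.2); bot.movel([*p,100],max_speed=80); bot.movel([*p,190],max_speed=200); st("done")
E
python3 - <<'E'
from pp import *
pick(593,-71.5)
E
```

```text
touch False
down 22.62 [593.5 -71.6  22.5] F [-0.2 -0.9  0.3] open 1.0 pad 0.0
gripped 23.04 [593.4 -71.8  22.6] F [ 0.  -0.3  4.1] open 0.597 pad 47.2
lifted 24.63 [592.1 -71.3 163.6] F [-0.   0.5 -3.3] open 0.597 pad 47.2
```

Opening 0.597 (about 51 mm) and about 3 N of load mean the jar is held. Now placing it.

```bash
python3 - <<'E'
from pp import *
place(42)
pick(515,151.5)
E
```

```text
over 27.12 [ 515.  -339.1   70.8] F [ 0.6  0.3 -2.3] open 0.599 pad 47.2
touch True
down 28.22 [ 514.1 -338.5   21.6] F [-0.2  0.5  4.1] open 0.596 pad 47.6
done 30.74 [ 514.  -338.4  188.9] F [ 0.   0.8 -1.5] open 0.899 pad 0.0
touch False
down 34.65 [515.4 151.6  22.5] F [ 0.6 -0.1  0.5] open 1.001 pad 0.0
gripped 35.07 [515.3 152.   22.7] F [-0.4  1.3  5.9] open 0.598 pad 46.6
lifted 36.66 [514.1 151.3 163.8] F [-0.3 -0.1 -2.7] open 0.596 pad 47.2
```

```bash
python3 - <<'E'
from pp import *
place(-42)
bot.move_ptp([440,-170,310],[np.pi,0,np.pi/2]); bot.dwell(.3)
m=imaging.camera_model("wrist"); a=imaging.capture("wrist"); cv2.imwrite("pics/f0.png",a)
b=imaging.capture("scene"); cv2.imwrite("pics/f1.png",b)
s=imaging.camera_model("scene")
for n,mm,im in (("wrist",m,a),("scene",s,b)):
    for nm,p in (("B",[514,-338.5,78]),("E",[431.6,-353.3,78]),("oldB",[595,-73,79]),("oldE",[514,152,79]),("A",[496.5,-63,73]),("C",[510.4,47,73]),("D",[615,38,73]),("F",[620.3,141.5,73])):
        u,v=proj(mm,p)[0].astype(int)
        if 3<u<636 and 3<v<396: print(n,nm,(u,v),np.median(im[v-2:v+3,u-2:u+3].reshape(-1,3),0))
E
```

```text
over 40.31 [ 432.1 -353.7   70.7] F [ 0.5  0.4 -2.6] open 0.594 pad 47.2
touch True
down 41.41 [ 431.4 -353.    21.7] F [-0.6  1.4  5.3] open 0.595 pad 47.4
done 43.92 [ 431.3 -352.9  189. ] F [-0.7  0.9 -0.6] open 0.895 pad 0.0
wrist B (np.int64(368), np.int64(286)) [  0. 209. 252.]
wrist E (np.int64(312), np.int64(295)) [252. 252. 251.]
wrist oldB (np.int64(445), np.int64(93)) [174.  32.  13.]
wrist A (np.int64(363), np.int64(85)) [253. 251. 251.]
scene B (np.int64(230), np.int64(258)) [ 86. 158. 195.]
scene E (np.int64(215), np.int64(242)) [211. 210. 201.]
scene oldB (np.int64(318), np.int64(237)) [108.  28.  20.]
scene oldE (np.int64(359), np.int64(195)) [87. 60. 70.]
scene A (np.int64(305), np.int64(218)) [201. 197. 190.]
scene C (np.int64(334), np.int64(207)) [ 79. 151. 195.]
scene D (np.int64(350), np.int64(228)) [ 80. 152. 195.]
scene F (np.int64(376), np.int64(216)) [215. 210. 202.]
```

The gold and white lids are in the crate, the old places show bare tray, and the four good jars are where they were. Handing in.

```bash
python3 - <<'E'
from h import *
print(bot.sign_off())
E
```

```text
the job is handed in; nothing more can be done
None
```

I swung the lamp clear of the tray, stood both crooked-lid jars on the floor of the red crate and handed the job in at about 45 s of the 67 s; the sign-off gave no verdict, and the last two pictures were checked only by lid colour at the expected spots, for the six jars.

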